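# Lay out the egg-and-coffee things on their own stands

## Robot

A 6-joint arm with a two-finger parallel gripper is mounted at the origin on a cart in front of the work surface, level with it; the furniture and walls round the work are solid. World frame = base frame: x ahead of the robot, y to its left, z up, the work surface at z = 0. Lengths are in m, angles in degrees, forces in N, time in s.
With the tool pointing down it reaches from about 0.25 to 0.725 m from the base axis. Payload 9.7 kg.
Tool frame: the origin (TCP) lies midway between the tips of the shut fingers; the grasp point (between the pads) lies 19 mm behind it; z points along the fingers, y is the line along which they close (so a half turn about z gives the same grasp; the last joint's range is limited). The gripper opens to 85 mm and grips with 20 to 120 N. Pads are 22 mm wide; open, the fingers measure 114 mm over their backs; the gripper's body (76 mm by 85 mm) begins 54 mm behind the grasp point. The pads swing forward as they close: fully open they stand 13 mm farther back than shut.
Start: joints at [-72.479, 4.979, 10.078, 95.1, 0, 90], TCP at [0.166, -0.524, 0.231] pointing down, gripper open.
Joint ranges: [-179.16, 179.16], [-48.56, 103.87], [-65.8, 70.77], [-126.05, 130.52], [-82.76, 87.17], [-180, 180]. Speed limits (degrees/s): [127.2, 127.2, 147.25, 180, 180, 180].

## Interface

Orientations are given as [roll, pitch, yaw] about the fixed x, y, z axes, in that order (R = Rz(yaw) Ry(pitch) Rx(roll)).
In Python, from workcell import * gives the robot as it stands.
- The arm moves only by the tool servo_tool, never from a script. Its argument "moves" is a list of rows, each a list of 4 numbers: the shift along the world's x, y, z in shares of 1000 mm (1.0 is 1000 mm), then the turn about the world's z in a scale on which 1.0 is 4 rad. A call has 1 to 20 rows; each row is the pose to reach, as a shift and turn from the pose commanded when the call began; what a row does not reach only later rows make up. A row lasts 1/12 s, in which the tool goes at most 41.7 mm and 7.16 degrees, less where a joint would pass 70% of its speed; a pose out of reach is approached as far as the arm can. No shift or turn number may pass 1 either way. A call with a gripper value outside its range is refused whole. "claw" is the closure, from 0 (fully open) to 1 (shut), set as the call begins (left out, the last holds). The fingers move at their own pace and stop on an object; "force" is the grip in N (left out, the last holds). Time passes only in rows, so rows that repeat a pose let the fingers close. It gives the time, the measured TCP pose, the force, the opening and the grip force at its end, in the units of the state.
- get_obs(): the state, without advancing time (a new reading comes with each control period).
- camera(name): name is "side" or "top"; returns the picture (480x640x3 uint8, red, green, blue); there is no depth.
- get_calibration(name): a dict with "fx", "fy", "cx", "cy" (pixels), "rvec" (rotation vector, rad) and "tvec" (3), from world to camera coordinates, as OpenCV has them. Camera axes: x right, y down, z forward; pixel columns grow to the right and rows downward; lengths in m; the calibration is good to about 2 mm. A picture is of the moment at which its call begins. get_calibration takes no time and is no camera call.
- job_done(): hands the job in; it is judged then, once.
The state is a dict: "time": time; "q": joint angles; "qd": joint speeds; "joint_efforts": joint torques, N m; "ee_pos": TCP position; "tcp_rot": TCP orientation; "wrist_force": force on the tool from outside, world axes, zero at the start; "torque": the same for the moment, N m; "opening": finger opening in m; "grasp_force": force on a finger pad.
Only numpy, scipy, OpenCV 4.12 (cv2) and the standard library are available. Lean on these libraries where they do the work, as an engineer would, in place of code of your own. Each camera call takes 0.05 s, during which the arm holds its last target. There are 200 camera calls.

## Task

Lay the breakfast things out, each in the middle of the holder made for it: the kitchen timer standing in the wide round wooden stand, the salt shaker standing in the narrow round wooden stand, the espresso cup standing on the saucer, and the egg spoon lying bowl up along the wooden spoon rest, either way round. Do it without tipping over the cup or the salt shaker, and leave the flat tin and the sauce bottle where they are.

Things in the scene. Friction and masses are not known exactly. Their poses are not given: they have to be found in the camera images.
- wide_stand: Wider of the two round light-wood stands: 94 mm across, 14 mm high, fixed to the worktop, with a round recess 78 mm across whose floor is 6 mm above the worktop. Origin: centre of its underside, z up. The timer belongs in it.
- narrow_stand: Narrower of the two round light-wood stands: 76 mm across, 14 mm high, fixed to the worktop, with a round recess 60 mm across whose floor is 6 mm above the worktop. Origin: centre of its underside, z up. The salt shaker belongs in it.
- saucer: White round saucer, 110 mm across, 11 mm high, fixed to the worktop; a flat well about 70 mm across, 5 mm above the worktop, inside a flared rim. Origin: centre of its underside, z up. The cup belongs on it.
- spoon_rest: Oblong light-wood slab 104 x 64 mm, 8 mm thick, fixed to the worktop; a 24 mm long, 5 mm wide lip at each end of both long sides stands 4 mm above the slab (54 mm between lips), the sides are open in the middle. Origin: centre of its underside; x along its length, z up. The egg spoon belongs along it, its ends overhanging a little.
- timer: Kitchen timer: a round black-topped drum on a white foot, 61 mm across, 53 mm high; the dial does not turn. Loose, about 0.14 kg. Origin: centre of its underside, z up. The top, from 25 to 50 mm up, is about 59 mm across and can be gripped from any side.
- salt_shaker: Salt shaker: round glass body with a steel cap, 44 mm across, 90 mm high, widest 25 to 35 mm up, narrowing gently to 34 mm across at the cap (66 mm up and above); it may stand up to 0.04 rad off plumb. Loose, about 0.1 kg. Origin: centre of its underside, z up. Can be gripped from any side.
- cup: White espresso cup with one ear, 56 mm high, 58 mm across at the rim, loose, about 0.13 kg. Origin: at foot level, midway between the ear's end and the far side of the rim. The ear points along -y; the axis of the round body is at y = +13 mm. x crosses the round body; foot about 41 mm across. Walls flare upward, so pinch across x near the rim.
- spoon: Dark wooden egg spoon lying bowl up, 120 mm long, loose, about 0.025 kg: straight handle 11 mm wide and 10 mm thick with a 17 mm round end, and a round bowl 34 mm across, 10 mm high, centred at x = +43 mm. Origin: middle of its length, at the underside; x along its length towards the bowl, z up. It balances near its middle: grip the handle across y near x = 0.
- flat_tin: Flat food tin, 75 mm across, 58 mm high, loose; a bystander to leave where it stands. Origin: centre of its underside, z up.
- sauce_bottle: Small sauce bottle with a green cap, 47 mm across, 186 mm high, loose; a bystander to leave where it stands. Origin: centre of its underside, z up.
Not all that is in view belongs to the job. Leave any purple or turquoise look-alike of the timer alone. Of the things shaped like the spoon, the wooden one is meant.

How it is judged:
By the outcome, as a careful person would: the job done as asked, in the order asked, and still so for the second after the job is handed in, with the robot touching nothing.
It also fails if it takes over 106 s, if anything falls off the work surface, if the arm or the gripper's body presses on something with over 40 N, if the wrist force passes 120 N, or if a joint passes its speed limit or range.

## Working session

There is one attempt and no reset: what is moved stays moved. The work goes in short steps, Python scripts to look and compute and a tool call to move; the robot and the scene stay as the last step left them, time stands still between calls to the robot, and variables do not carry over. Pictures are saved under pics/ and viewed, at most 14 in all, crops included, and the job is handed in when it is done.

Besides the shell and the picture viewer there is one more tool, called after "Call:" as name(argument=value, ...), one argument or row to a line, values as JSON. servo_tool: Moves the arm, as the interface text tells. Its arguments: {"type":"object","properties":{"moves":{"type":"array","items":{"type":"array","items":{"type":"number"}}},"claw":{"type":"number"},"force":{"type":"number"}},"required":["moves"]}

```bash
mkdir -p pics; python3 - <<'E'
from workcell import *
import cv2
for n in("top","side"):
    im=camera(n); cv2.imwrite(f"pics/{n}0.png",im[:,:,::-1]); print(n,get_calibration(n))
o=get_obs(); print(o)
E
```

```text
top {'fx': 554.6556182129609, 'fy': 554.6556182129609, 'cx': 317.47826231919385, 'cy': 233.61991471939393, 'rvec': array([ 2.20615985, -2.1440599 ,  0.07433396]), 'tvec': array([-0.0220293 ,  0.56672212,  1.21441802])}
side {'fx': 437.44706891502716, 'fy': 437.44706891502716, 'cx': 317.4623337169878, 'cy': 245.006274524286, 'rvec': array([ 2.28449518, -0.20857256,  0.09039623]), 'tvec': array([-0.5419814 ,  0.09026878,  0.90889352])}
{'time': 0.1, 'q': array([-7.24789531e+01,  5.00731077e+00,  1.00373513e+01,  9.50994360e+01,
       -1.01142896e-03,  8.99992100e+01]), 'qd': array([ 0.00158871, -0.0220116 ,  0.14534273, -0.13380345, -0.07337767,
        0.03399793]), 'joint_efforts': array([-8.65132024e-04, -5.21560764e+01,  4.65652907e+01,  1.59315375e-02,
       -9.73678823e-06, -5.97457444e-06]), 'ee_pos': array([ 0.16551116, -0.52427947,  0.23064537]), 'tcp_rot': array([-1.79930605e+02,  1.01047144e-03,  1.75218380e+01]), 'wrist_force': array([-0.48904718, -0.00424336,  0.09950666]), 'torque': array([0.0150396 , 0.01480492, 0.01602456]), 'grasp_force': 0.0, 'opening': 0.08536539274689525}
```

View pics/top0.png

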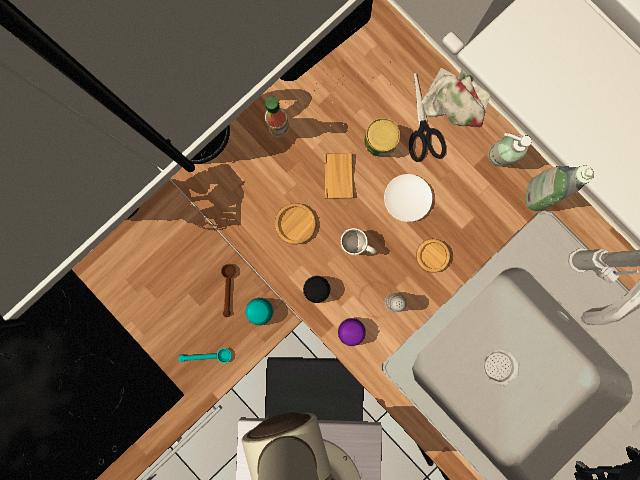

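View pics/side0.png

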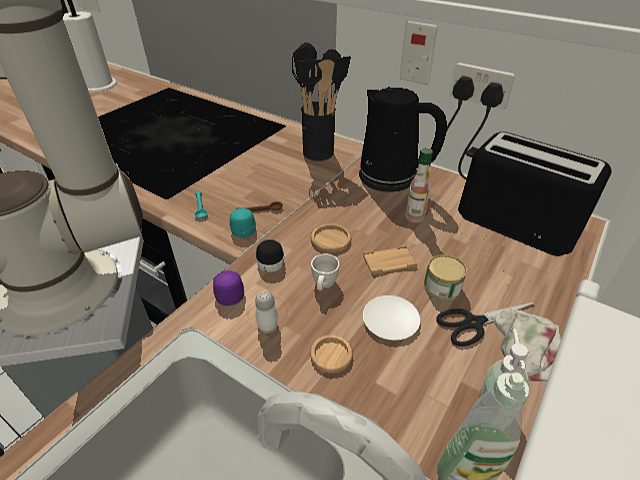

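The top view shows these candidates:

| Thing wanted | Candidates and pixels |
|---|---|
| Timer | black (316,289) is wanted; purple (351,332) and turquoise (259,311) are look-alikes |
| Spoon | dark wooden (229,290) is wanted; turquoise (205,356) is a look-alike |
| Stand | wide (296,224), narrow (434,256) |
| Cup | (356,242) |
| Shaker | (396,301) |
| Saucer | (409,198) |
| Spoon rest | (339,176) |

Next I'll check this in a close crop.

```bash
cat > h.py <<'E'
from workcell import *
import numpy as np, cv2
def cal(n):
    c=get_calibration(n); return np.array([[c['fx'],0,c['cx']],[0,c['fy'],c['cy']],[0,0,1]]),cv2.Rodrigues(c['rvec'])[0],np.array(c['tvec'])
def w(n,u,v,z):
    K,R,t=cal(n); C=-R.T@t; d=R.T@np.linalg.inv(K)@[u,v,1]; return C+d*(z-C[2])/d[2]
def px(n,P):
    c=get_calibration(n);K,R,t=cal(n); return cv2.projectPoints(np.float64(P).reshape(-1,1,3),np.float64(c['rvec']),np.float64(t),K,None)[0][:,0]
E
python3 - <<'E'
from h import *
im=cv2.imread("pics/top0.png")
cv2.imwrite("pics/c1.png",cv2.resize(im[150:350,200:460],None,fx=3,fy=3,interpolation=cv2.INTER_CUBIC))
s=cv2.imread("pics/side0.png")
cv2.imwrite("pics/c2.png",cv2.resize(s[180:380,190:450],None,fx=3,fy=3,interpolation=cv2.INTER_CUBIC))
for nm,u,v,z in [("timer",316,289,.053),("spoon",229,290,.01),("wide",296,224,.014),("narrow",434,256,.014),("cup",354,241,.056),("shaker",396,300,.09),("saucer",409,198,.011),("rest",339,176,.008),("tin",382,136,.058),("bottle",272,103,.186)]:
    print(nm,w("top",u,v,z).round(3))
print(px("top",[[0,0,0],[.166,-.524,.231],[.3,0,0]]), -cal("top")[1].T@cal("top")[2])
E
```

```text
timer [ 0.445 -0.007  0.053]
spoon [0.436 0.189 0.01 ]
wide [0.588 0.043 0.014]
narrow [ 0.525 -0.267  0.014]
cup [ 0.551 -0.086  0.056]
shaker [ 0.428 -0.174  0.09 ]
saucer [ 0.655 -0.21   0.011]
rest [ 0.701 -0.051  0.008]
tin [ 0.783 -0.142  0.058]
bottle [0.81  0.089 0.186]
[[307.41692243 492.45633126]
 [599.71505068 456.19567627]
 [311.50066336 353.57645452]] [ 0.4689366  -0.0212416   1.25543524]
```

View pics/c1.png

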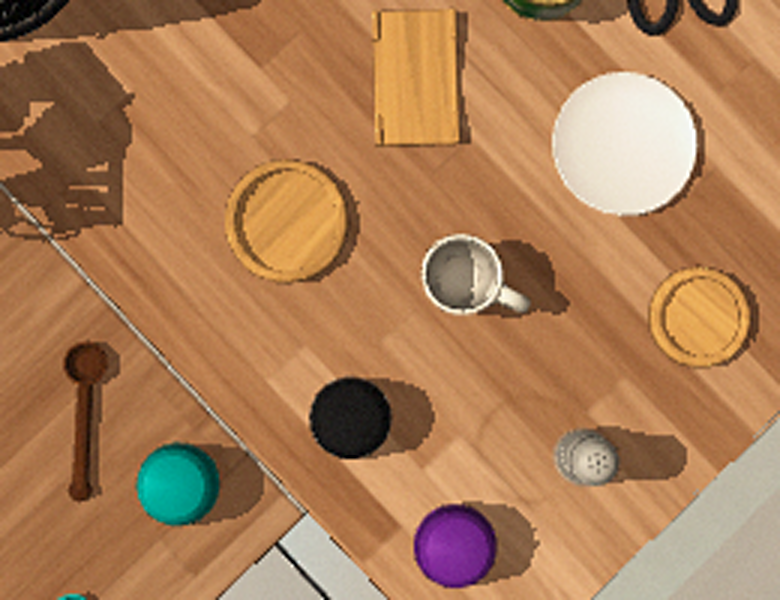

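View pics/c2.png

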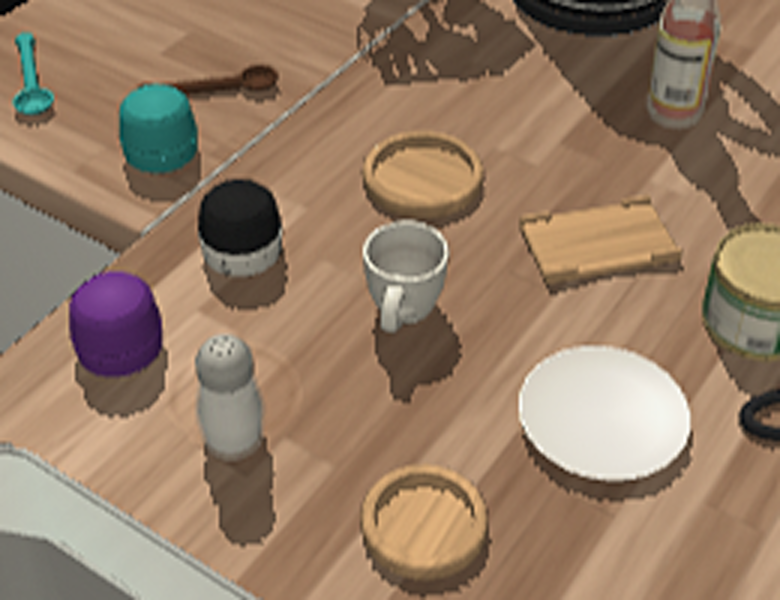

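The crops confirm the choices. In full-image pixels from the top view: black timer (316.5,289), wooden spoon from bowl (229,271) to end (227,314), cup rim (353.7,241) with its ear towards the lower right, and shaker near (396,301). Next I'll overlay the modelled outlines on both views to check the measurements.

```bash
cat > ov.py <<'E'
from h import *
f=lambda c:(200+c[0]/3-.33,150+c[1]/3-.33)
W=lambda c,z:w("top",*f(c),z)
def circ(c,r,z):
    a=np.linspace(0,2*np.pi,72); return np.c_[c[0]+r*np.cos(a),c[1]+r*np.sin(a),0*a+z]
P={}
P['timer']=W((350.5,418),.04); P['wide']=W((289.5,220.5),.012); P['narrow']=W((700,316.5),.012); P['saucer']=W((625,143.5),.011)
P['cup']=W((462,274),.056); P['ear']=W((526,305),.03); P['rest']=W((417.5,78),.01)
P['shaker']=W((597,461),.08)
a,b=W((80,501),.006),W((89.5,340),.008); P['spoon']=(a+b)/2
r1,r2=W((417,10),.01),W((418,146),.01)
ang=lambda d:np.degrees(np.arctan2(d[1],d[0]))
if __name__=="__main__":
    for k,v in P.items(): print(k,v.round(4))
    print("spoon yaw,len",ang(b-a),np.linalg.norm(b-a),"rest yaw",ang(r1-r2),"ear",ang(P['ear']-P['cup']),np.linalg.norm((P['ear']-P['cup'])[:2]))
    C=[(P['timer'],.0305,.005),(P['timer'],.0295,.045),(P['wide'],.047,.0),(P['wide'],.047,.014),(P['narrow'],.038,.0),(P['narrow'],.038,.014),(P['saucer'],.055,.011),(P['cup'],.029,.056),(P['cup'],.0205,0),(P['shaker'],.022,.0),(P['shaker'],.022,.03),(P['shaker'],.017,.07)]
    L=[circ(*c) for c in C]
    for o,y,hx,hy,z in [(P['rest'],ang(r1-r2),.052,.032,.01),(P['spoon'],ang(b-a),.06,.0055,.005)]:
        y=np.radians(y); R=np.array([[np.cos(y),-np.sin(y)],[np.sin(y),np.cos(y)]])
        q=(R@np.array([[hx,hy],[hx,-hy],[-hx,-hy],[-hx,hy],[hx,hy]]).T).T+o[:2]; L.append(np.c_[q,0*q[:,0]+z])
    for n,(x0,y0) in {"top":(200,150),"side":(190,180)}.items():
        im=cv2.resize(cv2.imread(f"pics/{n}0.png")[y0:y0+200,x0:x0+260],None,fx=3,fy=3,interpolation=cv2.INTER_CUBIC)
        for l in L: cv2.polylines(im,[np.int32(((px(n,l)-[x0,y0]+.33)*3))],False,(255,0,255),1)
        cv2.imwrite(f"pics/o_{n}.png",im)
E
python3 ov.py
```

```text
timer [ 0.4445 -0.0074  0.04  ]
wide [0.5902 0.043  0.012 ]
narrow [ 0.5269 -0.2655  0.012 ]
saucer [ 0.6556 -0.2077  0.011 ]
cup [ 0.5506 -0.0851  0.056 ]
ear [ 0.5309 -0.1341  0.03  ]
rest [ 0.7014 -0.0503  0.01  ]
shaker [ 0.4204 -0.1814  0.08  ]
spoon [0.4364 0.1916 0.007 ]
spoon yaw,len -1.1658552685384702 0.12002986282062798 rest yaw 1.8994804710405657 ear -111.9664253606505 0.052830455905324994
```

View pics/o_top.png

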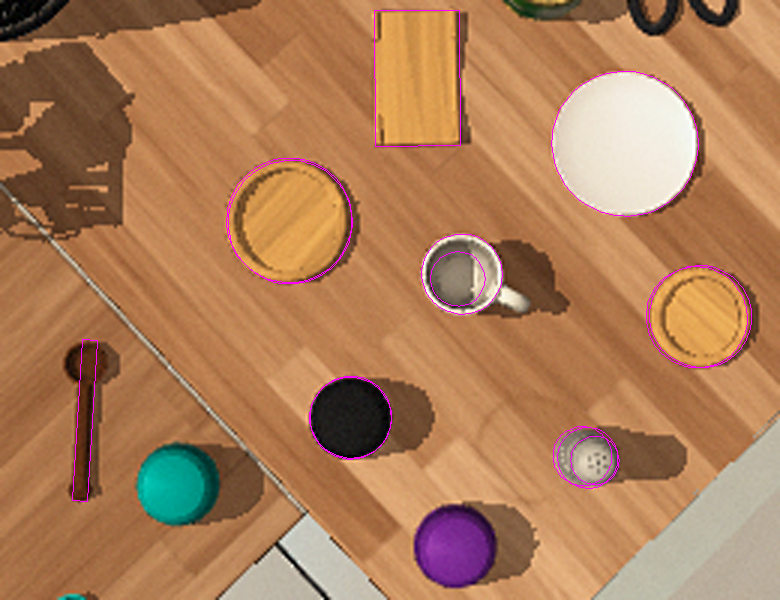

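View pics/o_side.png

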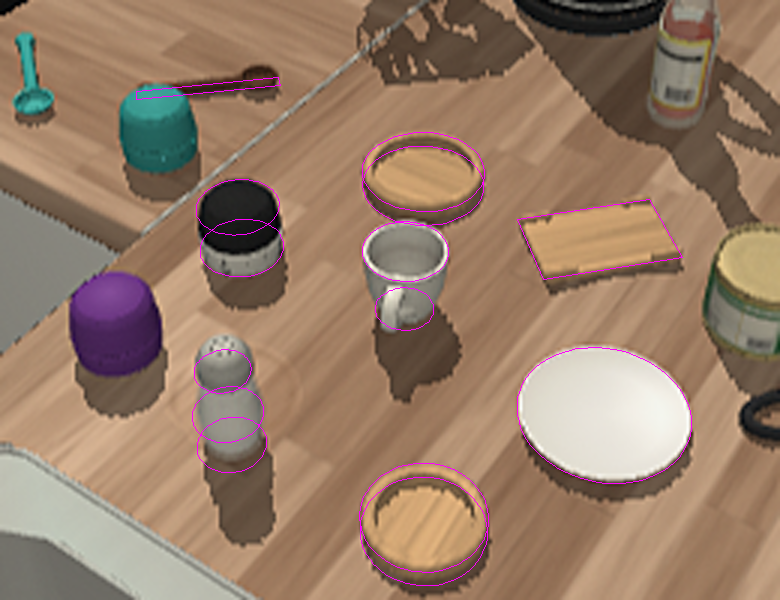

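The outlines agree with both views to within about 3 mm. The sizes match and every target is within reach. Moving above the timer now.

The manual's scale: shifts go in shares of 1000 mm and turns go in shares of 4 rad. Converting my numbers, 51.7 cm is 0.517, 27.9 cm is 0.279, 1.05 rad is 0.2625.

Call:
servo_tool(
  moves=[
    [0.279,0.517,-0.09,0.2625],
    [0.279,0.517,-0.09,0.2625],
    [0.279,0.517,-0.09,0.2625],
    [0.279,0.517,-0.09,0.2625],
    [0.279,0.517,-0.09,0.2625],
    [0.279,0.517,-0.09,0.2625],
    [0.279,0.517,-0.09,0.2625],
    [0.279,0.517,-0.09,0.2625],
    [0.279,0.517,-0.09,0.2625],
    [0.279,0.517,-0.09,0.2625],
    [0.279,0.517,-0.09,0.2625],
    [0.279,0.517,-0.09,0.2625],
    [0.279,0.517,-0.09,0.2625],
    [0.279,0.517,-0.09,0.2625],
    [0.279,0.517,-0.09,0.2625],
    [0.279,0.517,-0.09,0.2625],
    [0.279,0.517,-0.09,0.2625],
    [0.279,0.517,-0.09,0.2625],
    [0.279,0.517,-0.09,0.2625],
    [0.279,0.517,-0.09,0.2625],
  ],
  claw=0,
  force=30,
)

```text
time: 1.77
ee_pos: [0.4444, -0.0085, 0.1416]
tcp_rot: [180.0, -0.0, 77.6]
wrist_force: [0.6, -0.8, -0.5]
opening: 0.0852
grasp_force: 0.0
```

```bash
python3 -c "
from h import *
o=get_obs();print(o['q'],o['ee_pos'],o['tcp_rot'])"
```

```text
[-1.09703208e+00 -1.03985400e+01 -1.46306895e+01  8.57383884e+01
 -5.89561509e-03  1.01331082e+02] [ 0.44436261 -0.0085385   0.14161563] [ 1.79969954e+02 -7.96323110e-06  7.75718841e+01]
```

Scaled: -12.6 cm is -0.126, -12 cm is -0.12.

Call:
servo_tool(
  moves=[
    [0,0.001,-0.03,0],
    [0,0.001,-0.06,0],
    [0,0.001,-0.08,0],
    [0,0.001,-0.095,0],
    [0,0.001,-0.11,0],
    [0,0.001,-0.12,0],
    [0,0.001,-0.126,0],
    [0,0.001,-0.126,0],
    [0,0.001,-0.126,0],
  ],
)

```text
time: 2.52
ee_pos: [0.4448, -0.0067, 0.0158]
tcp_rot: [180.0, -0.0, 77.7]
wrist_force: [0.6, 0.3, 0.7]
opening: 0.0851
grasp_force: 0.0
```

Call:
servo_tool(
  moves=[
    [0,0,0,0],
    [0,0,0,0],
    [0,0,0,0],
    [0,0,0,0],
    [0,0,0,0],
    [0,0,0,0],
    [0,0,0,0],
    [0,0,0,0],
    [0,0,0,0],
    [0,0,0,0],
    [0,0,0,0],
    [0,0,0,0],
  ],
  claw=1,
  force=30,
)

```text
time: 3.52
ee_pos: [0.4454, -0.0066, 0.0171]
tcp_rot: [179.9, -0.0, 77.7]
wrist_force: [-3.6, -1.1, 10.1]
opening: 0.0567
grasp_force: 60.4
```

Scaled: 14.5 cm is 0.145, 13.7 cm is 0.137.

Call:
servo_tool(
  moves=[
    [0,0,0.015,0],
    [0,0,0.035,0],
    [0,0,0.06,0],
    [0.01,0.003,0.06,0],
    [0.03,0.01,0.06,0],
    [0.06,0.02,0.06,0],
    [0.09,0.031,0.06,0],
    [0.12,0.041,0.06,0],
    [0.137,0.047,0.06,0],
    [0.145,0.05,0.06,0],
    [0.145,0.05,0.06,0],
    [0.145,0.05,0.06,0],
    [0.145,0.05,0.06,0],
  ],
)

```text
time: 4.6
ee_pos: [0.5886, 0.0432, 0.0753]
tcp_rot: [-180.0, 0.0, 77.7]
wrist_force: [-0.3, 0.2, -0.5]
opening: 0.0566
grasp_force: 60.6
```

```bash
python3 - <<'E'
from h import *
print(get_obs()['wrist_force'],get_obs()['opening'])
t=cv2.cvtColor(camera("top"),cv2.COLOR_RGB2BGR)[150:350,200:460]; s=cv2.cvtColor(camera("side"),cv2.COLOR_RGB2BGR)[180:380,190:450]
cv2.imwrite("pics/p1.png",cv2.resize(np.hstack([t,s]),(800,308)))
E
```

```text
[-0.3068931   0.17972193 -0.4843354 ] 0.05655228099366119
```

View pics/p1.png

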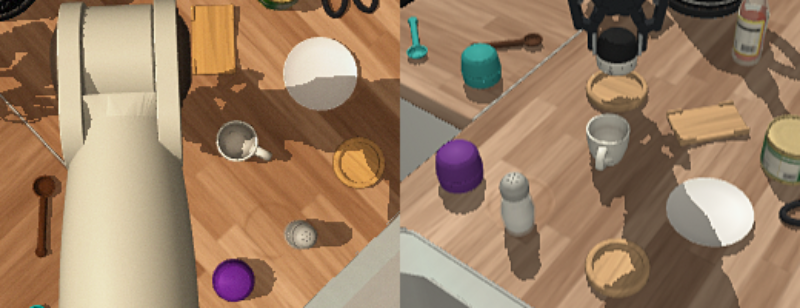

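The timer is held upright above the wide stand, at (615,75) in the side half of the picture. Lowering it now.

Scaled: -5.4 cm is -0.054, -5 cm is -0.05.

Call:
servo_tool(
  moves=[
    [0.001,0,-0.02,0],
    [0.001,0,-0.035,0],
    [0.001,0,-0.045,0],
    [0.001,0,-0.05,0],
    [0.001,0,-0.054,0],
    [0.001,0,-0.054,0],
    [0.001,0,-0.054,0],
    [0.001,0,-0.054,0],
  ],
)

```text
time: 5.37
ee_pos: [0.5907, 0.0433, 0.0233]
tcp_rot: [179.9, -0.0, 77.7]
wrist_force: [-4.1, -2.4, 7.0]
opening: 0.0569
grasp_force: 63.4
```

Scaled: 12 cm is 0.12, 8 cm is 0.08.

Call:
servo_tool(
  moves=[
    [0,0,0,0],
    [0,0,0,0],
    [0,0,0,0],
    [0,0,0,0],
    [0,0,0,0],
    [0,0,0,0],
    [0,0,0,0],
    [0,0,0,0],
    [0,0,0.02,0],
    [0,0,0.05,0],
    [0,0,0.08,0],
    [0,0,0.12,0],
    [0,0,0.12,0],
  ],
  claw=0,
)

```text
time: 6.45
ee_pos: [0.5931, 0.0437, 0.1494]
tcp_rot: [179.4, -0.2, 77.7]
wrist_force: [1.1, 0.4, 1.3]
opening: 0.0852
grasp_force: 0.0
```

Call:
servo_tool(
  moves=[
    [0,0,0.03,0],
    [-0.17,-0.225,0.04,0],
    [-0.17,-0.225,0.04,0],
    [-0.17,-0.225,0.04,0],
    [-0.17,-0.225,0.04,0],
    [-0.17,-0.225,0.04,0],
    [-0.17,-0.225,0.04,0],
    [-0.17,-0.225,0.04,0],
    [-0.17,-0.225,0.04,0],
    [-0.17,-0.225,0.04,0],
    [-0.17,-0.225,0.04,0],
    [-0.17,-0.225,0.04,0],
  ],
)

```text
time: 7.45
ee_pos: [0.4211, -0.1808, 0.1811]
tcp_rot: [-180.0, -0.0, 77.7]
wrist_force: [0.5, 0.4, 0.7]
opening: 0.0853
grasp_force: 0.0
```

```bash
python3 - <<'E'
from h import *
o=get_obs();print(o['ee_pos'],o['q'])
t=cv2.cvtColor(camera("top"),cv2.COLOR_RGB2BGR)[150:350,200:460]; s=cv2.cvtColor(camera("side"),cv2.COLOR_RGB2BGR)[180:380,190:450]
cv2.imwrite("pics/p2.png",cv2.resize(np.hstack([t,s]),(800,308)))
E
```

```text
[ 0.42114079 -0.18080609  0.18113725] [-2.32427827e+01 -8.28737960e+00 -8.43931774e+00  8.98519152e+01
  1.24560722e-02  7.90171839e+01]
```

View pics/p2.png

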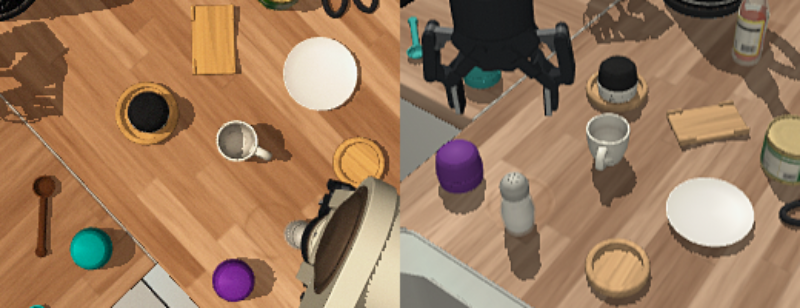

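The timer is seated centrally in its stand at (148,112), and the shaker still stands at (517,205) in the side half. Descending on the shaker.

Scaled: -13.6 cm is -0.136, -12.5 cm is -0.125.

Call:
servo_tool(
  moves=[
    [0,0,-0.03,0],
    [0,0,-0.06,0],
    [0,0,-0.09,0],
    [0,0,-0.11,0],
    [0,0,-0.125,0],
    [0,0,-0.136,0],
    [0,0,-0.136,0],
    [0,0,-0.136,0],
  ],
)

```text
time: 8.22
ee_pos: [0.4208, -0.181, 0.0454]
tcp_rot: [-180.0, -0.0, 77.7]
wrist_force: [0.7, -0.2, 0.4]
opening: 0.085
grasp_force: 0.0
```

Call:
servo_tool(
  moves=[
    [0,0,0,0],
    [0,0,0,0],
    [0,0,0,0],
    [0,0,0,0],
    [0,0,0,0],
    [0,0,0,0],
    [0,0,0,0],
    [0,0,0,0],
    [0,0,0,0],
    [0,0,0,0],
    [0,0,0,0],
    [0,0,0,0],
    [0,0,0,0],
    [0,0,0,0],
  ],
  claw=1,
  force=25,
)

```text
time: 9.38
ee_pos: [0.4209, -0.1816, 0.0461]
tcp_rot: [179.9, 0.0, 77.7]
wrist_force: [-0.9, 1.1, 6.1]
opening: 0.0348
grasp_force: 24.8
```

Scaled: 10.6 cm is 0.106, -8.4 cm is -0.084.

Call:
servo_tool(
  moves=[
    [0,0,0.015,0],
    [0,0,0.035,0],
    [0,0,0.06,0],
    [0.01,-0.008,0.06,0],
    [0.03,-0.024,0.06,0],
    [0.055,-0.043,0.06,0],
    [0.08,-0.063,0.06,0],
    [0.097,-0.076,0.06,0],
    [0.106,-0.084,0.06,0],
    [0.106,-0.084,0.06,0],
    [0.106,-0.084,0.06,0],
    [0.106,-0.084,0.06,0],
  ],
)

```text
time: 10.38
ee_pos: [0.5259, -0.265, 0.1051]
tcp_rot: [-179.9, -0.0, 77.7]
wrist_force: [0.0, -0.3, -0.9]
opening: 0.035
grasp_force: 25.1
```

```bash
python3 - <<'E'
from h import *
o=get_obs();print(o['ee_pos'],o['opening'])
s=cv2.cvtColor(camera("side"),cv2.COLOR_RGB2BGR)[200:400,230:430]
# expected shaker if plumb & centred under TCP
e=o['ee_pos']; b=0.045+e[2]-0.0454-0.045
import ov
s=cv2.resize(s,None,fx=3,fy=3)
for r,z in((.017,.07),(.022,.03),(.02,0.002)):
    cv2.polylines(s,[np.int32((px("side",ov.circ(e,r,b+z))-[230,200]+.33)*3)],False,(255,0,255),1)
cv2.imwrite("pics/p3.png",s)
E
```

```text
[ 0.52592065 -0.26503389  0.1050777 ] 0.035003591273591136
```

View pics/p3.png

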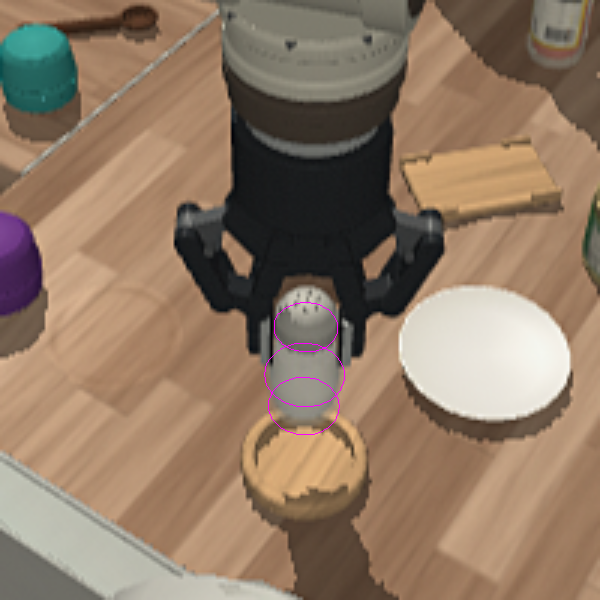

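The shaker hangs plumb over the narrow stand, at (305,370) above (305,460). Lowering it.

Scaled: -5.3 cm is -0.053, -5 cm is -0.05.

Call:
servo_tool(
  moves=[
    [0.001,0,-0.02,0],
    [0.001,0,-0.035,0],
    [0.001,0,-0.045,0],
    [0.001,0,-0.05,0],
    [0.001,0,-0.053,0],
    [0.001,0,-0.053,0],
    [0.001,0,-0.053,0],
    [0.001,0,-0.053,0],
  ],
)

```text
time: 11.1
ee_pos: [0.5279, -0.2656, 0.053]
tcp_rot: [179.9, 0.0, 77.7]
wrist_force: [-0.5, 0.2, -1.2]
opening: 0.0352
grasp_force: 25.1
```

Scaled: 12 cm is 0.12, 8 cm is 0.08.

Call:
servo_tool(
  moves=[
    [0,0,0,0],
    [0,0,0,0],
    [0,0,0,0],
    [0,0,0,0],
    [0,0,0,0],
    [0,0,0,0],
    [0,0,0,0],
    [0,0,0,0],
    [0,0,0,0],
    [0,0,0.02,0],
    [0,0,0.05,0],
    [0,0,0.08,0],
    [0,0,0.12,0],
    [0,0,0.12,0],
    [0,0,0.12,0],
  ],
  claw=0,
)

```text
time: 12.35
ee_pos: [0.5287, -0.266, 0.175]
tcp_rot: [179.7, 0.1, 77.7]
wrist_force: [1.3, 0.2, -0.5]
opening: 0.0852
grasp_force: 0.0
```

Scaled: 18 cm is 0.18, 2.3 cm is 0.023, -0.17 rad is -0.0425.

Call:
servo_tool(
  moves=[
    [0.023,0.18,0,-0.0425],
    [0.023,0.18,0,-0.0425],
    [0.023,0.18,0,-0.0425],
    [0.023,0.18,0,-0.0425],
    [0.023,0.18,0,-0.0425],
    [0.023,0.18,-0.02,-0.0425],
    [0.023,0.18,-0.03,-0.0425],
    [0.023,0.18,-0.03,-0.0425],
    [0.023,0.18,-0.03,-0.0425],
    [0.023,0.18,-0.03,-0.0425],
    [0.023,0.18,-0.03,-0.0425],
  ],
)

```text
time: 13.27
ee_pos: [0.5508, -0.0862, 0.1429]
tcp_rot: [180.0, -0.0, 67.9]
wrist_force: [0.2, 0.2, 0.4]
opening: 0.0855
grasp_force: 0.0
```

```bash
python3 - <<'E'
from h import *
o=get_obs();print(o['ee_pos'],o['tcp_rot'])
s=cv2.cvtColor(camera("side"),cv2.COLOR_RGB2BGR)[180:380,200:460]
cv2.imwrite("pics/p4.png",cv2.resize(s,None,fx=3,fy=3))
E
```

```text
[ 0.55075113 -0.08621934  0.14287377] [ 1.79961337e+02 -9.22585988e-03  6.78741153e+01]
```

View pics/p4.png

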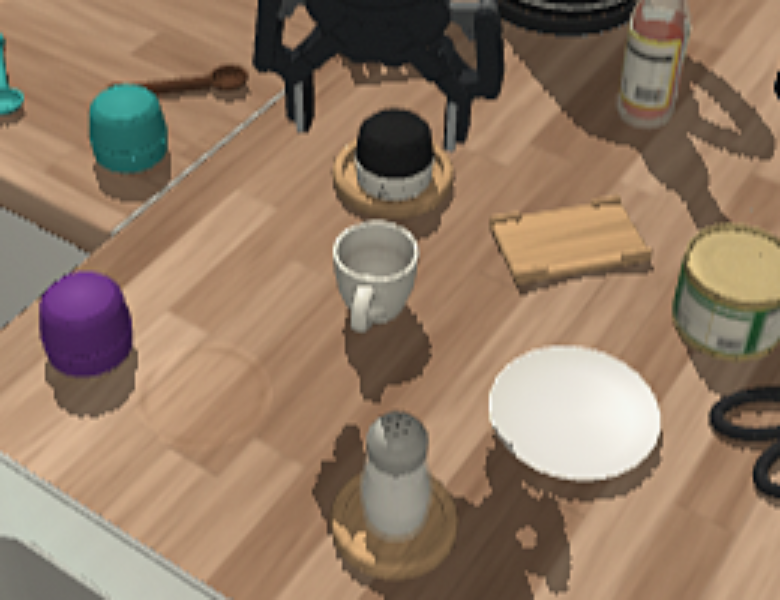

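The shaker stands in the middle of its stand, base at (396,525). The gripper is over the cup, which sits at (375,270). Descending.

Scaled: -12.2 cm is -0.122, -11.7 cm is -0.117.

Call:
servo_tool(
  moves=[
    [0,0.001,-0.03,0],
    [0,0.001,-0.06,0],
    [0,0.001,-0.085,0],
    [0,0.001,-0.105,0],
    [0,0.001,-0.117,0],
    [0,0.001,-0.122,0],
    [0,0.001,-0.122,0],
    [0,0.001,-0.122,0],
  ],
)

```text
time: 13.98
ee_pos: [0.5513, -0.0847, 0.0215]
tcp_rot: [179.9, -0.0, 67.9]
wrist_force: [-0.1, -0.1, -0.0]
opening: 0.0853
grasp_force: 0.0
```

Call:
servo_tool(
  moves=[
    [0,0,0,0],
    [0,0,0,0],
    [0,0,0,0],
    [0,0,0,0],
    [0,0,0,0],
    [0,0,0,0],
    [0,0,0,0],
    [0,0,0,0],
    [0,0,0,0],
    [0,0,0,0],
    [0,0,0,0],
    [0,0,0,0],
  ],
  claw=1,
  force=30,
)

```text
time: 14.98
ee_pos: [0.5515, -0.0846, 0.0217]
tcp_rot: [179.9, -0.0, 67.9]
wrist_force: [0.8, 0.3, 6.6]
opening: 0.0555
grasp_force: 31.3
```

Scaled: -12.3 cm is -0.123, 10.4 cm is 0.104.

Call:
servo_tool(
  moves=[
    [0,0,0.015,0],
    [0,0,0.035,0],
    [0,0,0.06,0],
    [0.01,-0.012,0.06,0],
    [0.03,-0.036,0.06,0],
    [0.055,-0.065,0.06,0],
    [0.08,-0.095,0.06,0],
    [0.097,-0.115,0.06,0],
    [0.104,-0.123,0.06,0],
    [0.104,-0.123,0.06,0],
    [0.104,-0.123,0.06,0],
    [0.104,-0.123,0.06,0],
  ],
)

```text
time: 15.98
ee_pos: [0.654, -0.2068, 0.0802]
tcp_rot: [-180.0, -0.0, 68.0]
wrist_force: [-1.0, 0.6, -1.3]
opening: 0.0554
grasp_force: 32.5
```

```bash
python3 - <<'E'
from h import *
import ov
o=get_obs();e=o['ee_pos'];print(e,o['opening'])
s=cv2.cvtColor(camera("side"),cv2.COLOR_RGB2BGR)[200:400,280:480]
s=cv2.resize(s,None,fx=3,fy=3)
b=e[2]-.0217
for r,z in((.029,.056),(.0205,0)):
    cv2.polylines(s,[np.int32((px("side",ov.circ(e,r,b+z))-[280,200]+.33)*3)],False,(255,0,255),1)
cv2.imwrite("pics/p5.png",s)
E
```

```text
[ 0.65402529 -0.20680999  0.08015897] 0.05544597571769996
```

View pics/p5.png

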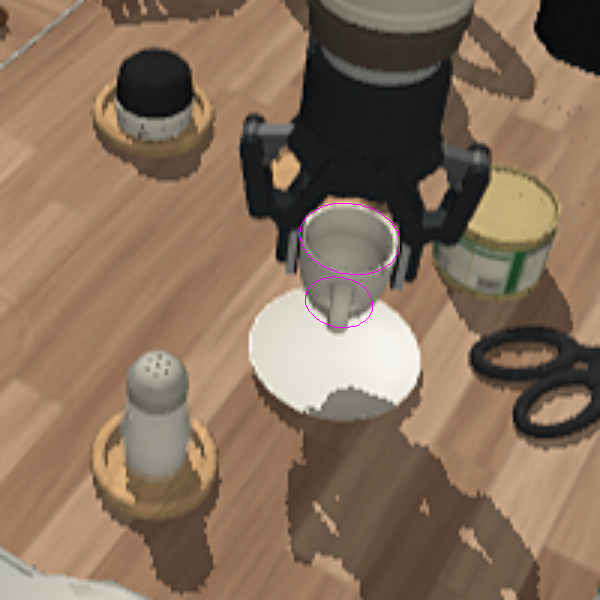

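The cup is held upright at (348,255), directly above the saucer. Lowering it.

Scaled: -5.4 cm is -0.054, -5 cm is -0.05.

Call:
servo_tool(
  moves=[
    [0,0,-0.02,0],
    [0,0,-0.035,0],
    [0,0,-0.045,0],
    [0,0,-0.05,0],
    [0,0,-0.054,0],
    [0,0,-0.054,0],
    [0,0,-0.054,0],
    [0,0,-0.054,0],
  ],
)

```text
time: 16.7
ee_pos: [0.6549, -0.2075, 0.0271]
tcp_rot: [179.9, -0.0, 67.9]
wrist_force: [-0.6, -0.5, -1.1]
opening: 0.0558
grasp_force: 32.5
```

Scaled: 16 cm is 0.16, 12 cm is 0.12.

Call:
servo_tool(
  moves=[
    [0,0,0,0],
    [0,0,0,0],
    [0,0,0,0],
    [0,0,0,0],
    [0,0,0,0],
    [0,0,0,0],
    [0,0,0,0],
    [0,0,0,0],
    [0,0,0,0],
    [0,0,0.02,0],
    [0,0,0.05,0],
    [0,0,0.08,0],
    [0,0,0.12,0],
    [0,0,0.16,0],
    [0,0,0.16,0],
    [0,0,0.16,0],
  ],
  claw=0,
)

```text
time: 18.03
ee_pos: [0.6558, -0.2079, 0.1898]
tcp_rot: [179.7, -0.0, 67.9]
wrist_force: [0.9, -0.6, 0.0]
opening: 0.0856
grasp_force: 0.0
```

Scaled: 39.9 cm is 0.399, -22 cm is -0.22, 1.935 rad is 0.4838.

Call:
servo_tool(
  moves=[
    [-0.22,0.399,0,0.4838],
    [-0.22,0.399,0,0.4838],
    [-0.22,0.399,0,0.4838],
    [-0.22,0.399,0,0.4838],
    [-0.22,0.399,0,0.4838],
    [-0.22,0.399,0,0.4838],
    [-0.22,0.399,0,0.4838],
    [-0.22,0.399,0,0.4838],
    [-0.22,0.399,0,0.4838],
    [-0.22,0.399,0,0.4838],
    [-0.22,0.399,0,0.4838],
    [-0.22,0.399,0,0.4838],
    [-0.22,0.399,0,0.4838],
    [-0.22,0.399,-0.02,0.4838],
    [-0.22,0.399,-0.04,0.4838],
    [-0.22,0.399,-0.06,0.4838],
    [-0.22,0.399,-0.06,0.4838],
    [-0.22,0.399,-0.06,0.4838],
    [-0.22,0.399,-0.06,0.4838],
    [-0.22,0.399,-0.06,0.4838],
  ],
  claw=0.65,
)

```text
time: 19.7
ee_pos: [0.4351, 0.1917, 0.1274]
tcp_rot: [180.0, 0.1, 178.7]
wrist_force: [-0.1, -0.5, 1.0]
opening: 0.0297
grasp_force: 0.0
```

```bash
python3 - <<'E'
from h import *
o=get_obs();print(o['ee_pos'],o['tcp_rot'],o['opening'],o['q'])
s=cv2.cvtColor(camera("side"),cv2.COLOR_RGB2BGR)[140:340,180:440]
cv2.imwrite("pics/p6.png",cv2.resize(s,None,fx=3,fy=3))
E
```

```text
[0.43505986 0.19166341 0.12742619] [1.79966049e+02 7.69948955e-02 1.78708089e+02] 0.02974406547568848 [ 2.37767676e+01 -6.12922586e+00 -1.24209176e+01  8.36241810e+01
 -1.87005934e-03  2.50686540e+01]
```

View pics/p6.png

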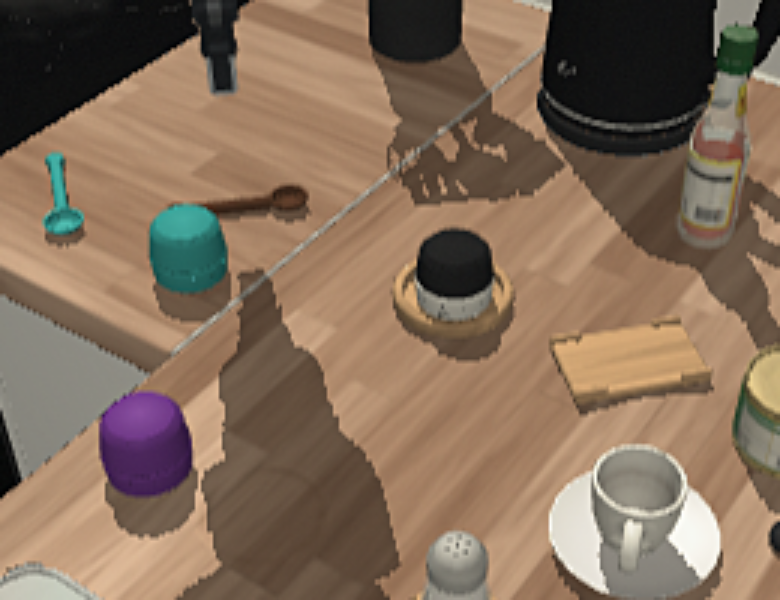

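The cup stands in the middle of the saucer at (638,490). The spoon at (240,203) is clear below the gripper, and the turquoise timer is about 14 mm clear of the fingers. Descending on the spoon.

Scaled: -12.4 cm is -0.124, -11.7 cm is -0.117.

Call:
servo_tool(
  moves=[
    [0.005,0,-0.03,0],
    [0.005,0,-0.06,0],
    [0.005,0,-0.085,0],
    [0.005,0,-0.105,0],
    [0.005,0,-0.117,0],
    [0.005,0,-0.124,0],
    [0.005,0,-0.124,0],
    [0.005,0,-0.124,0],
    [0.005,0,-0.124,0],
  ],
)

```text
time: 20.5
ee_pos: [0.4405, 0.1919, 0.0037]
tcp_rot: [180.0, 0.1, 178.8]
wrist_force: [1.2, 0.0, 0.0]
opening: 0.0301
grasp_force: 0.0
```

Call:
servo_tool(
  moves=[
    [0,0,0,0],
    [0,0,0,0],
    [0,0,0,0],
    [0,0,0,0],
    [0,0,0,0],
    [0,0,0,0],
    [0,0,0,0],
    [0,0,0,0],
    [0,0,0,0],
    [0,0,0,0],
  ],
  claw=1,
  force=25,
)

```text
time: 21.33
ee_pos: [0.4403, 0.1918, 0.0035]
tcp_rot: [180.0, 0.1, 178.8]
wrist_force: [-1.5, -0.2, 6.5]
opening: 0.01
grasp_force: 27.4
```

Scaled: 26.5 cm is 0.265, -24.2 cm is -0.242, 0.05 rad is 0.0125.

Call:
servo_tool(
  moves=[
    [0,0,0.015,0],
    [0,0,0.04,0],
    [0,0,0.07,0],
    [0,0,0.1,0],
    [0.02,-0.018,0.1,0.0125],
    [0.05,-0.046,0.1,0.0125],
    [0.078,-0.071,0.1,0.0125],
    [0.106,-0.097,0.1,0.0125],
    [0.134,-0.122,0.1,0.0125],
    [0.162,-0.148,0.1,0.0125],
    [0.19,-0.174,0.1,0.0125],
    [0.22,-0.2,0.1,0.0125],
    [0.245,-0.224,0.1,0.0125],
    [0.26,-0.237,0.1,0.0125],
    [0.265,-0.242,0.1,0.0125],
    [0.265,-0.242,0.1,0.0125],
    [0.265,-0.242,0.1,0.0125],
    [0.265,-0.242,0.08,0.0125],
    [0.265,-0.242,0.06,0.0125],
    [0.265,-0.242,0.06,0.0125],
  ],
)

```text
time: 23.0
ee_pos: [0.702, -0.0489, 0.0587]
tcp_rot: [180.0, -0.3, -178.2]
wrist_force: [-0.7, 0.1, -1.7]
opening: 0.0101
grasp_force: 26.6
```

```bash
python3 - <<'E'
from h import *
o=get_obs();print(o['ee_pos'],o['tcp_rot'],o['opening'])
s=cv2.cvtColor(camera("side"),cv2.COLOR_RGB2BGR)[150:350,250:510]
cv2.imwrite("pics/p7.png",cv2.resize(s,None,fx=3,fy=3))
E
```

```text
[ 0.70195928 -0.04890792  0.0586514 ] [ 179.95841206   -0.30689418 -178.24226694] 0.010088490012389362
```

View pics/p7.png

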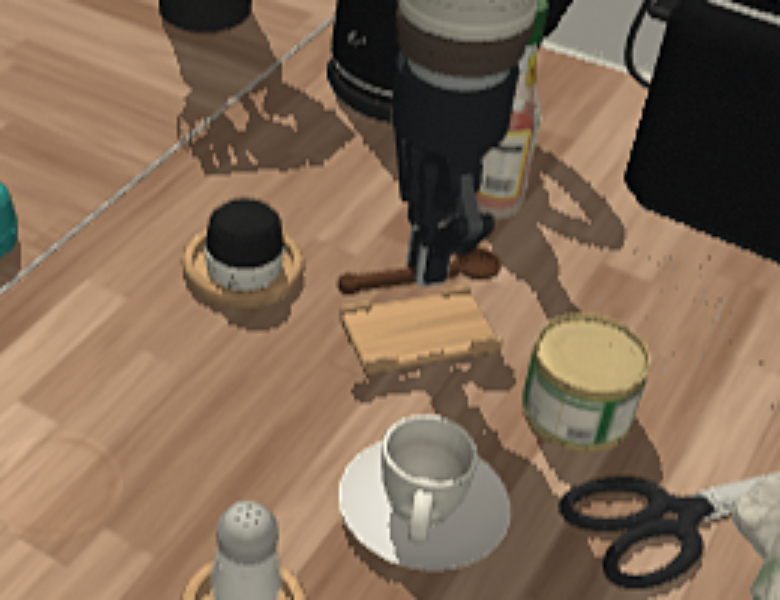

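The spoon is held level, bowl up, above the rest: handle end (345,283), bowl (483,262). Lowering it.

Scaled: -5.1 cm is -0.051, -4.7 cm is -0.047.

Call:
servo_tool(
  moves=[
    [0,0,0,0],
    [0,0,-0.015,0],
    [0,0,-0.03,0],
    [0,0,-0.04,0],
    [0,0,-0.047,0],
    [0,0,-0.051,0],
    [0,0,-0.051,0],
    [0,0,-0.051,0],
    [0,0,-0.051,0],
  ],
)

```text
time: 23.8
ee_pos: [0.705, -0.0505, 0.0121]
tcp_rot: [-180.0, 0.1, -178.3]
wrist_force: [-0.4, 0.1, 0.4]
opening: 0.0101
grasp_force: 26.6
```

Scaled: -30 cm is -0.3, -28 cm is -0.28.

Call:
servo_tool(
  moves=[
    [0,0,0,0],
    [0,0,0,0],
    [0,0,0,0],
    [0,0,0,0],
    [0,0,0,0],
    [0,0,0,0],
    [0,0,0.015,0],
    [0,0,0.04,0],
    [0,0,0.08,0],
    [0,0,0.12,0],
    [-0.04,0.01,0.14,0],
    [-0.08,0.02,0.14,0],
    [-0.12,0.03,0.14,0],
    [-0.16,0.04,0.14,0],
    [-0.2,0.05,0.14,0],
    [-0.24,0.06,0.14,0],
    [-0.28,0.07,0.14,0],
    [-0.3,0.08,0.14,0],
    [-0.3,0.08,0.14,0],
    [-0.3,0.08,0.14,0],
  ],
  claw=0.65,
)

```text
time: 25.47
ee_pos: [0.4043, 0.0299, 0.1521]
tcp_rot: [180.0, 0.1, -178.3]
wrist_force: [0.2, -0.4, -0.6]
opening: 0.0299
grasp_force: 0.0
```

Scaled: 24 cm is 0.24, 22 cm is 0.22.

Call:
servo_tool(
  moves=[
    [0,0.06,0.04,0],
    [0,0.1,0.04,0],
    [0,0.14,0.04,0],
    [0,0.18,0.04,0],
    [0,0.22,0.04,0],
    [0,0.24,0.04,0],
    [0,0.24,0.04,0],
    [0,0.24,0.04,0],
  ],
)

```text
time: 26.13
ee_pos: [0.405, 0.2713, 0.1902]
tcp_rot: [-179.9, -0.1, -178.1]
wrist_force: [-0.2, -0.4, -0.2]
opening: 0.0299
grasp_force: 0.0
```

```bash
python3 - <<'E'
from h import *
o=get_obs();print(o['ee_pos'],o['tcp_rot'],o['opening'])
t=cv2.cvtColor(camera("top"),cv2.COLOR_RGB2BGR); cv2.imwrite("pics/t_end.png",t)
t=t[130:300,250:460]
s=cv2.cvtColor(camera("side"),cv2.COLOR_RGB2BGR)[200:400,280:480]
cv2.imwrite("pics/p8.png",cv2.resize(t,(800,648))[:600])
E
```

```text
[0.40502904 0.27131083 0.1902403 ] [-1.79941026e+02 -7.65095342e-02 -1.78143064e+02] 0.029934746336199945
```

View pics/p8.png

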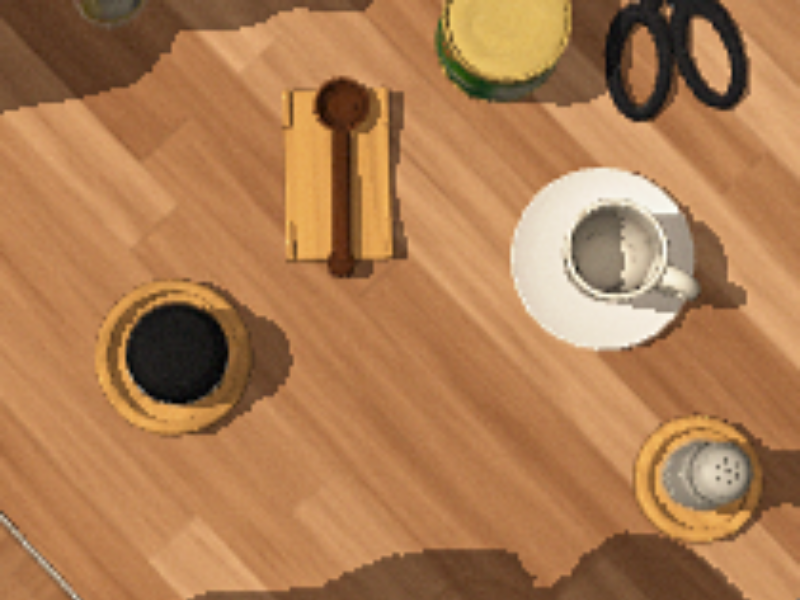

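All four things are in the middle of their holders, allowing for parallax: timer (177,354), shaker (705,475), cup (615,250), and spoon along the rest from (342,80) to (342,275). The tin is undisturbed, and the gripper is well clear. Handing in.

```bash
python3 -c "
from workcell import *
print(job_done())"
```

```text
the job is handed in; nothing more can be done
None
```

I handed the job in at about 26 s: the timer, salt shaker, cup and egg spoon are each in the middle of their holders, nothing was tipped, and the tin and sauce bottle were not touched.

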